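Turn the reversible serving board slate side up and serve the jar on it

ROBOT

A 6-joint arm with a two-finger parallel gripper is mounted at the origin on a cart in front of the work surface, level with it; the furniture and walls round the work are solid. World frame = base frame: x ahead of the robot, y to its left, z up, the work surface at z = 0. Lengths are in m, angles in rad, forces in N, time in s.
With the tool pointing down it reaches from about 0.35 to 0.925 m from the base axis. Payload 6.4 kg.
Tool frame: the origin (TCP) lies midway between the tips of the shut fingers; the grasp point (between the pads) lies 19 mm behind it; z points along the fingers, y is the line along which they close (so a half turn about z gives the same grasp; the last joint's range is limited). The gripper opens to 85 mm and grips with 20 to 120 N. Pads are 22 mm wide; open, the fingers measure 114 mm over their backs; the gripper's body (76 mm by 85 mm) begins 54 mm behind the grasp point. The pads swing forward as they close: fully open they stand 13 mm farther back than shut.
Start: joints at [-1.47, 0.245, 1.558, -0, 1.339, -0.174], TCP at [0.176, -0.626, 0.231] pointing down, gripper open.
Joint ranges: [-3.13, 3.13], [-1.02, 2.26], [0.13, 2.54], [-0.95, 4.09], [0.21, 2.88], [-2.74, 2.74]. Speed limits (rad/s): [2.57, 2.57, 3.14, 3.14, 3.14, 3.14].

INTERFACE

Orientations are given as a unit quaternion [x, y, z, w].
In Python, from station import * gives the robot as it stands.
- The arm moves only by the tool servo_tool, never from a script. Its arguments are lists of equal length, an entry for each row: "fingers": the closure in counts, from 0 (fully open) to 255 (shut); "xyz": the shift along the tool's x, y, z in m, a list of three; "roll": the turn about the tool's z in degrees. In form: {"fingers": [fingers, ...], "xyz": [[tx, ty, tz], ...], "roll": [roll, ...]}. A call has 1 to 10 rows; each row is the pose to reach, as a shift and turn from the pose commanded when the call began, along the tool's axes at that moment; what a row does not reach only later rows make up. A row lasts 1/10 s, in which the tool goes at most 50 mm and 8.59 degrees, less where a joint would pass 70% of its speed; a pose out of reach is approached as far as the arm can. A call with a gripper value outside its range is refused whole. The fingers move at their own pace and stop on an object; "newtons" is the grip in N (left out, the last holds). Time passes only in rows, so rows that repeat a pose let the fingers close. It gives the time, the measured TCP pose, the force, the opening and the grip force at its end, in the units of the state.
- read_state(): the state, without advancing time (a new reading comes with each control period).
- snapshot(name): name is "side" or "top" or "wrist"; returns the picture (384x512x3 uint8, red, green, blue); there is no depth.
- calibration(name): a dict with "camera_matrix" (3x3 intrinsics, pixels), "rvec" (rotation vector, rad) and "tvec" (3), from world to camera coordinates, as OpenCV has them; the wrist camera has in their place "mount" (4x4, takes a point from camera to tool coordinates, whose origin is the TCP and whose axes are the flange's). Camera axes: x right, y down, z forward; pixel columns grow to the right and rows downward; lengths in m; the calibration is good to about 2 mm. A picture is of the moment at which its call begins: read the wrist's pose just before it. calibration takes no time and is no camera call.
- close_job(): hands the job in; it is judged then, once.
The state is a dict: "t": time; "joint_positions": joint angles; "joint_velocities": joint speeds; "joint_efforts": joint torques, N m; "eef_pos": TCP position; "orientation": TCP orientation; "force": force on the tool from outside, world axes, zero at the start; "ft_torque": the same for the moment, N m; "opening": finger opening in m; "grasp_force": force on a finger pad.
Only numpy, scipy, OpenCV 4.12 (cv2) and the standard library are available. Lean on these libraries where they do the work, as an engineer would, in place of code of your own. Each camera call takes 0.05 s, during which the arm holds its last target. There are 200 camera calls.

TASK

The square serving board lies cork side up. Take the gold-lidded jar off it and clear the white-lidded jar out of the way, then push the board up against the metal backstop until it leans there, and tip it over so that it lies flat on the counter slate side up. Then stand the gold-lidded jar upright in the middle of the board, leave the white-lidded jar upright on the counter, and leave everything else where it is, knocking nothing over.

Things in the scene. Friction and masses are not known exactly. Their poses are not given: they have to be found in the camera images.
- board: Loose reversible serving board, 120 x 120 x 12 mm, 0.3 kg (may vary by a third), cork on one face and dark slate on the other. Origin at its centre (6 mm from either face); z points out of the cork face (up at the start), x and y run square to its edges. It lies 6 mm high at the start, turned up to 0.4 rad from the backstop's axes.
- backstop: Fixed polished, slippery metal backstop (friction 0.25), 134 mm wide, 120 mm high: two bent strips side by side. Origin on the counter at the middle of its toe line (where the strips rise); x along the toe line, y horizontally into the wall, z up. In (y, z) mm the strips' front runs (0,0), (25,25), (40,51), (47,74), (47,120): a board pushed along +y at its trailing edge climbs it and ends leaning about 67 degrees steep.
- backstop_gap (a point): Middle of the free gap between the backstop's two strips, 62 mm wide, each strip 36 mm wide; 47 mm behind the toe line, 120 mm up (level with the strips' tops). The gap is open down to the counter save a rail 12 mm high 33 to 53 mm behind this point, so a finger can reach in behind the leaning board's upper edge. The ribs and feet behind the strips are at most 63 mm high.
- gold_jar_c (a point): Centre of the loose jar with the gold lid and dark contents, 53 mm across, 66 mm high (centre 33 mm above its foot). It stands on the board at the start.
- white_jar_c (a point): Centre of the loose jar with the white lid and orange contents, 53 mm across, 66 mm high (centre 33 mm above its foot). It stands between board and backstop at the start.
- tumbler_c (a point): Middle of a loose clear tumbler, 81 mm across, 91 mm high (bystander).
- wine_bottle_c (a point): Middle of a loose dark wine bottle with a white neck, 74 mm across, 297 mm high (bystander).
- tall_jar_c (a point): Middle of a loose tall jar with a black lid, 70 mm across, 130 mm high (bystander).
- apple_c (a point): Middle of a loose red apple, 70 mm across, 68 mm high (bystander).
- tape: Loose roll of tape lying flat, 104 mm across, 25 mm high; origin at its underside (bystander).
- pile_tip (a point): Nearest neck end of the fixed pile of lying pink bottles at the back of the counter: a point 100 mm above the counter. The pile reaches from here backwards, about 150 mm high, and 120 mm to the right and 250 mm to the left of this point. Rows of fixed upright bottles stand to its right and left, at most 40 mm nearer the robot than this point. The free counter ends 235 mm nearer the robot than this point.
- tin: Loose shut red tin, 70 x 108 mm, 42 mm high; origin at its underside (bystander).

How it is judged:
On the way, in this order (a step that is already met when the one before it is completed fails the run):
1. the board leans steeply (52 to 86 degrees) against the backstop, cork side out (angle between board's own z axis and vertical between 0.9 and 1.5 rad and contact force between board and backstop above 0.1 N), for 0.2 s.
2. the board lies flat on the counter, slate side up (angle between board's own z axis and vertical above 3.05 rad and height (world z) of board below 0.009 m), for 0.2 s.
3. the gold-lidded jar stands in the middle of the board (horizontal distance between gold_jar_c and board below 0.03 m and angle between gold_jar_c's own z axis and vertical below 0.1 rad and height (world z) of gold_jar_c between 0.04 and 0.05 m), for 0.2 s.
At the end, for the whole second after the job is handed in: The board lies flat on the counter (its centre under 9 mm high) slate side up (within 5 degrees); the gold-lidded jar stands upright on it (within 6 degrees), its centre within 30 mm of the board's centre; the white-lidded jar stands upright (within 6 degrees) on the counter; the board is at rest (all of step 2 and all of step 3 and angle between white_jar_c's own z axis and vertical below 0.1 rad and height (world z) of white_jar_c below 0.038 m and linear speed of board below 0.02 m/s); the robot touches nothing.
It fails at once if a bystander is pushed more than 30 mm (distance of any of tumbler_c, wine_bottle_c, tall_jar_c, apple_c, tape, tin from where it was at the start of the episode above 0.03 m).
It fails at once if a jar, the tumbler, the wine bottle or the tall jar tips over (more than 45 degrees) (angle between any of gold_jar_c, white_jar_c, tumbler_c, wine_bottle_c, tall_jar_c's own z axis and vertical above 0.8 rad).
It also fails if it takes over 72 s, if anything falls off the work surface, if the arm or the gripper's body presses on something with over 40 N, if the wrist force passes 120 N, or if a joint passes its speed limit or range.

## Working session

There is one attempt and no reset: what is moved stays moved. The work goes in short steps, Python scripts to look and compute and a tool call to move; the robot and the scene stay as the last step left them, time stands still between calls to the robot, and variables do not carry over. Pictures are saved under pics/ and viewed, at most 10 in all, crops included, and the job is handed in when it is done.

Besides the shell and the picture viewer there is one more tool, called by a JSON object that holds its "name" and its "arguments". servo_tool: Moves the arm, as the interface text tells. Its arguments: {"type":"object","properties":{"fingers":{"type":"array","items":{"type":"number"}},"xyz":{"type":"array","items":{"type":"array","items":{"type":"number"}}},"roll":{"type":"array","items":{"type":"number"}},"newtons":{"type":"number"}},"required":["fingers","xyz","roll"]}

```bash
mkdir -p pics; ls; python3 - <<'E'
from station import *
import cv2,numpy as np
s=read_state()
print({k:np.round(v,3).tolist() for k,v in s.items()})
a=snapshot("top");b=snapshot("side")
cv2.imwrite("pics/top0.png",a[:,:,::-1]);cv2.imwrite("pics/side0.png",b[:,:,::-1])
for n in("top","side"):
  c=calibration(n);R=cv2.Rodrigues(np.array(c["rvec"]))[0];print(n,np.round(c["camera_matrix"],1).tolist(),np.round(-R.T@np.array(c["tvec"]).ravel(),3),np.round(R,2).tolist())
print(calibration("wrist"))
E
```

```text
pics
{'t': 0.0, 'joint_positions': [-1.47, 0.246, 1.559, 0.0, 1.339, -0.174], 'joint_velocities': [0.0, -0.001, 0.0, -0.0, -0.001, -0.0], 'joint_efforts': [-0.003, -42.952, -32.613, -0.0, 0.005, -0.0], 'eef_pos': [0.176, -0.625, 0.23], 'orientation': [0.991, 0.137, 0.0, -0.001], 'force': [1.457, -0.691, 0.699], 'ft_torque': [-0.004, -0.012, -0.003], 'grasp_force': 0.0, 'opening': 0.086}
top [[398.3, 0.0, 260.6], [0.0, 398.3, 193.4], [0.0, 0.0, 1.0]] [ 0.226 -0.014  1.475] [[0.01, -1.0, 0.01], [-0.98, -0.01, -0.18], [0.18, -0.01, -0.98]]
side [[402.2, 0.0, 257.6], [0.0, 402.2, 194.7], [0.0, 0.0, 1.0]] [0.059 0.984 0.726] [[-0.91, -0.41, 0.02], [-0.22, 0.45, -0.86], [0.34, -0.79, -0.5]]
{'camera_matrix': array([[273.95580508,   0.        , 254.98919021],
       [  0.        , 273.95580508, 188.31108652],
       [  0.        ,   0.        ,   1.        ]]), 'mount': array([[-4.62634082e-04, -9.54336257e-01, -2.98734153e-01,
         7.69229145e-02],
       [ 9.99999882e-01, -3.98209761e-04, -2.76526853e-04,
        -3.52086109e-04],
       [ 1.44940746e-04, -2.98734246e-01,  9.54336329e-01,
        -1.42222678e-01],
       [ 0.00000000e+00,  0.00000000e+00,  0.00000000e+00,
         1.00000000e+00]])}
```

View pics/top0.png

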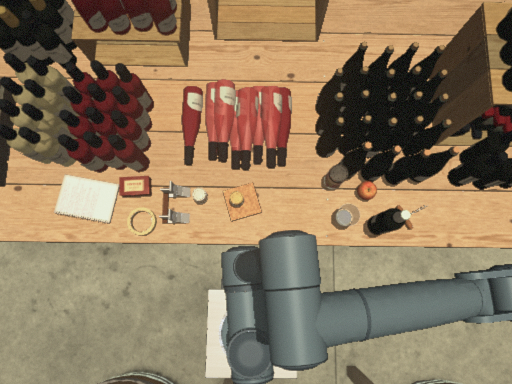

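View pics/side0.png

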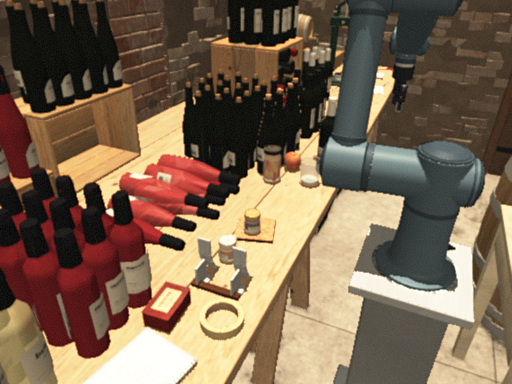

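Top view: board at about (242,203) with the gold jar at (237,199), white jar (200,195), backstop at cols 160–190, tin (135,187), tape (141,221); tumbler, apple and bottle are far to the right (345+, 185–220). I'll zoom in on the work area.

```bash
cat > h.py <<'E'
from station import *
import cv2,numpy as np
from scipy.spatial.transform import Rotation as Ro
def cam(n):
    c=calibration(n);K=np.array(c["camera_matrix"])
    if n=="wrist":
        s=read_state();T=np.eye(4);T[:3,:3]=Ro.from_quat(s["orientation"]).as_matrix();T[:3,3]=s["eef_pos"]
        M=T@c["mount"];return K,M[:3,:3].T,M[:3,3]
    R=cv2.Rodrigues(np.array(c["rvec"]))[0];return K,R,-R.T@np.array(c["tvec"]).ravel()
def ray(C,uv,z):
    K,R,o=C;uv=np.atleast_2d(uv).astype(float)
    d=np.c_[uv,np.ones(len(uv))]@np.linalg.inv(K).T@R
    return o+d*((z-o[2])/d[:,2])[:,None]
def proj(C,P):
    K,R,o=C;q=(np.atleast_2d(P)-o)@R.T@K.T;return q[:,:2]/q[:,2:]
def snap(n,name=None):
    C=cam(n);im=snapshot(n)
    if name:cv2.imwrite("pics/"+name,im[:,:,::-1])
    return C,im
def totool(d):
    s=read_state();return Ro.from_quat(s["orientation"]).inv().apply(d)
E
python3 - <<'E'
from h import *
C,a=snap("top")
c=a[165:245,110:280]
cv2.imwrite("pics/topc.png",cv2.resize(c[:,:,::-1],(680,320),interpolation=cv2.INTER_CUBIC))
hsv=cv2.cvtColor(a,cv2.COLOR_RGB2HSV)
for u,v in[(230,212),(242,215),(237,198),(215,210),(199,195),(200,190)]:print((u,v),a[v,u],hsv[v,u])
for n,p,z in[("boardc",(242,203),.012),("gold",(236.5,198.5),.066),("white",(199.5,195),.066),("tumb",(346,216),.09),("neckpile",(247,166),.1)]:print(n,ray(C,p,z).round(3))
E
```

```text
(230, 212) [225 164 104] [ 15 137 225]
(242, 215) [228 164 106] [ 14 136 228]
(237, 198) [231 200 119] [ 22 124 231]
(215, 210) [218 174 121] [ 16 113 218]
(199, 195) [231 228 193] [ 28  42 231]
(200, 190) [233 227 192] [ 26  45 233]
boardc [[0.463 0.042 0.012]]
gold [[0.47  0.06  0.066]]
white [[0.481 0.193 0.066]]
tumb [[ 0.409 -0.327  0.09 ]]
neckpile [[0.582 0.023 0.1  ]]
```

View pics/topc.png

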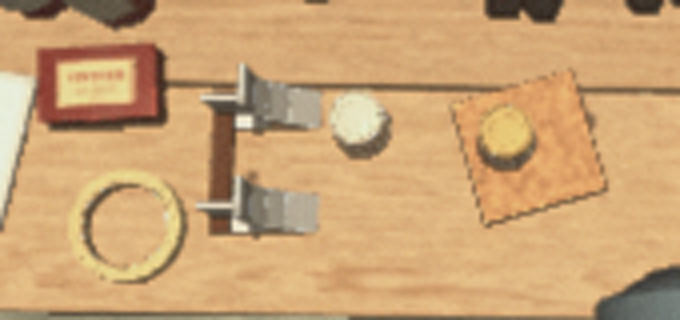

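The crop shows board corners at (570,69), (608,187), (487,226), (452,103), the toe ends at (321,90..128) and (318,193..232), gold lid (506,132) and white lid (359,119).

```bash
python3 - <<'E'
from h import *
C=cam("top")
P=lambda l,z:ray(C,np.array(l)/4+[110-.375,165-.375],z)[:,:2].round(4)
b=P([(570,69),(608,187),(487,226),(452,103)],.012);print(b.tolist(),b.mean(0))
e=np.roll(b,-1,0)-b;print(np.degrees(np.arctan2(e[:,1],e[:,0])),np.linalg.norm(e,axis=1))
t=P([(322,90),(320,128),(319,193),(317,232)],0);print(t.tolist(),t[[0,3]].mean(0),np.linalg.norm(t[0]-t[3]))
print("gold",P([(506,130)],.066),"white",P([(359,117)],.066))
print("tin",P([(40,48),(160,45),(165,118),(42,125)],.042).tolist(),"tape",P([(127,226)],.025))
print("strip tops",P([(243,66),(247,115),(236,178),(240,220)],.12).tolist())
print("apple etc",ray(C,[(368,189),(340,175),(405,213),(346,216)],[.07]).round(3).tolist())
E
```

```text
[[0.5436, 0.0054], [0.4323, -0.0317], [0.3944, 0.0793], [0.5094, 0.1151]] [0.469925 0.042025]
[-161.56505118  108.85203125   17.29159241  -72.68464451] [0.1173205  0.11729199 0.12044351 0.11490748]
[[0.5223, 0.2389], [0.4859, 0.2392], [0.4244, 0.2373], [0.388, 0.2374]] [0.45515 0.23815] 0.13430837650720073
gold [[0.4749 0.0611]] white [[0.4848 0.1933]]
tin [[0.5492, 0.492], [0.5538, 0.3823], [0.4856, 0.3734], [0.4774, 0.4846]] tape [[0.3882 0.4061]]
strip tops [[0.5183, 0.2877], [0.4752, 0.2819], [0.4201, 0.2884], [0.3841, 0.2829]]
apple etc [[0.511, -0.414, 0.07], [0.561, -0.314, 0.07], [0.426, -0.543, 0.07], [0.412, -0.332, 0.07]]
```

{"name": "servo_tool", "arguments": {"fingers": [0,0,0,0,0,0,0,0,0,0], "xyz": [[0,0,-0.03],[0.03,-0.04,-0.04],[0.06,-0.08,-0.04],[0.09,-0.12,-0.04],[0.12,-0.16,-0.04],[0.15,-0.2,-0.04],[0.18,-0.24,-0.04],[0.21,-0.28,-0.04],[0.24,-0.32,-0.04],[0.27,-0.355,-0.04]], "roll": [0,-8,-16,-24,-32,-40,-48,-56,-64,-74]}}

```text
t: 1.15
eef_pos: [0.34, -0.2085, 0.2711]
orientation: [0.715, 0.699, 0.0, 0.0]
force: [1.4, 0.3, 0.0]
opening: 0.0856
grasp_force: 0.0
```

{"name": "servo_tool", "arguments": {"fingers": [0,0,0,0,0,0,0,0,0,0], "xyz": [[0.04,0.015,0],[0.08,0.03,0],[0.12,0.045,0],[0.16,0.06,0],[0.2,0.08,0],[0.24,0.095,0],[0.28,0.11,0],[0.32,0.13,0],[0.33,0.13,0],[0.33,0.13,0]], "roll": [0,0,0,0,0,0,0,0,0,0]}}

```text
t: 2.15
eef_pos: [0.4791, 0.1165, 0.2707]
orientation: [0.716, 0.698, -0.001, -0.0]
force: [0.3, -0.3, -0.0]
opening: 0.0852
grasp_force: 0.0
```

```bash
python3 - <<'E'
from h import *
C,a=snap("wrist","w1.png");s=read_state();print(s["eef_pos"],s["orientation"],s["joint_positions"])
E
```

```text
[0.47897025 0.1154425  0.27085428] [ 7.16873844e-01  6.97202636e-01 -5.80929581e-04 -1.96849325e-04] [ 6.20648406e-03 -1.65439071e-01  1.90812414e+00 -5.28625892e-04
  1.40001826e+00  3.41168043e-02]
```

View pics/w1.png

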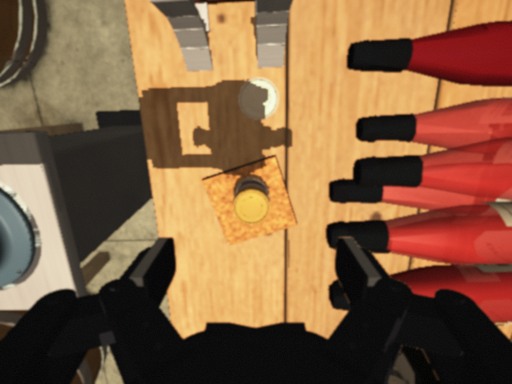

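Wrist view: board corners (275,155), (297,222), (231,243), (203,180), gold lid (251,205), white lid (259,98), strip toes at (187–212,70) and (258–285,67).

```bash
python3 - <<'E'
from h import *
C=cam("wrist")
b=ray(C,[(275,155),(297,222),(231,243),(203,180)],.012)[:,:2];print(b.round(4).tolist(),b.mean(0).round(4))
print("gold",ray(C,(251,205),.066).round(4),"white",ray(C,(259,98),.066).round(4))
print("toe",ray(C,[(187,72),(212,69),(258,68),(285,65)],0).round(4).tolist())
print(ray(C,[(330,190),(327,236),(132,100),(160,230)],[.05]).round(3).tolist())
T=cam("top")
print(totool([.475-C[2][0],0,0]))
E
```

```text
[[0.5085, 0.1176], [0.5429, 0.0088], [0.4356, -0.0258], [0.3989, 0.0823]] [0.4715 0.0457]
gold [[0.4721 0.0602 0.066 ]] white [[0.4862 0.1974 0.066 ]]
toe [[0.3873, 0.2357, 0.0], [0.4225, 0.2385, 0.0], [0.4865, 0.238, -0.0], [0.524, 0.2408, 0.0]]
[[0.582, 0.073, 0.05], [0.581, 0.003, 0.05], [0.326, 0.2, 0.05], [0.338, 0.019, 0.05]]
[-1.97279019e-04 -7.08946215e-03  7.85387299e-06]
```

{"name": "servo_tool", "arguments": {"fingers": [0,0,0,0,0,0,0,0,0,0], "xyz": [[-0.03,-0.004,0.03],[-0.055,-0.004,0.06],[-0.055,-0.004,0.1],[-0.055,-0.004,0.14],[-0.055,-0.004,0.17],[-0.055,-0.004,0.2],[-0.055,-0.004,0.22],[-0.055,-0.004,0.235],[-0.055,-0.004,0.241],[-0.055,-0.004,0.241]], "roll": [-1.6,-1.6,-1.6,-1.6,-1.6,-1.6,-1.6,-1.6,-1.6,-1.6]}}

```text
t: 3.2
eef_pos: [0.4731, 0.0596, 0.0299]
orientation: [0.708, 0.706, -0.0, -0.0]
force: [0.4, -0.1, -0.1]
opening: 0.0851
grasp_force: 0.0
```

{"name": "servo_tool", "arguments": {"fingers": [60,120,160,200,255,255,255,255,255,255], "xyz": [[0,0,0],[0,0,0],[0,0,0],[0,0,0],[0,0,0],[0,0,0],[0,0,0],[0,0,0],[0,0,0],[0,0,0]], "roll": [0,0,0,0,0,0,0,0,0,0], "newtons": 40}}

```text
t: 4.2
eef_pos: [0.4746, 0.0603, 0.0315]
orientation: [0.707, 0.707, 0.0, 0.001]
force: [-1.9, -1.6, 6.8]
opening: 0.0522
grasp_force: 42.1
```

{"name": "servo_tool", "arguments": {"fingers": [255,255,255,255,255,255,255,255,255,255], "xyz": [[0,0,-0.02],[0,0,-0.05],[-0.02,-0.005,-0.07],[-0.05,-0.015,-0.07],[-0.08,-0.025,-0.07],[-0.11,-0.03,-0.07],[-0.14,-0.04,-0.07],[-0.17,-0.044,-0.07],[-0.19,-0.044,-0.07],[-0.195,-0.044,-0.07]], "roll": [0,0,0,0,0,0,0,0,0,0]}}

```text
t: 5.2
eef_pos: [0.4296, -0.136, 0.1006]
orientation: [0.708, 0.706, 0.0, 0.0]
force: [-1.3, -0.3, -2.2]
opening: 0.0522
grasp_force: 42.5
```

{"name": "servo_tool", "arguments": {"fingers": [255,255,255,255,255,255,255,255,255,255], "xyz": [[0,0,0],[0,0,0.01],[0,0,0.03],[0,0,0.05],[0,0,0.065],[0,0,0.075],[0,0,0.08],[0,0,0.0815],[0,0,0.0815],[0,0,0.0815]], "roll": [0,0,0,0,0,0,0,0,0,0]}}

```text
t: 6.2
eef_pos: [0.4292, -0.1334, 0.0196]
orientation: [0.707, 0.707, -0.0, -0.002]
force: [-6.3, 4.4, 9.8]
opening: 0.0524
grasp_force: 43.5
```

{"name": "servo_tool", "arguments": {"fingers": [180,150,120,60,0,0,0,0,0,0], "xyz": [[0,0,0],[0,0,0],[0,0,0],[0,0,0],[0,0,0],[0,0,0],[0,0,-0.03],[0,0,-0.07],[0,0,-0.11],[0,0,-0.13]], "roll": [0,0,0,0,0,0,0,0,0,0]}}

```text
t: 7.2
eef_pos: [0.4313, -0.1353, 0.1526]
orientation: [0.707, 0.707, 0.001, 0.003]
force: [1.2, -0.7, 1.6]
opening: 0.0852
grasp_force: 0.0
```

{"name": "servo_tool", "arguments": {"fingers": [0,0,0,0,0,0,0,0,0,0], "xyz": [[0.03,0.005,-0.01],[0.07,0.01,-0.01],[0.11,0.02,-0.01],[0.15,0.03,-0.01],[0.19,0.04,-0.01],[0.23,0.045,-0.01],[0.27,0.056,-0.01],[0.31,0.056,-0.01],[0.328,0.056,-0.01],[0.328,0.056,-0.01]], "roll": [0,0,0,0,0,0,0,0,0,0]}}

```text
t: 8.2
eef_pos: [0.4858, 0.1956, 0.1587]
orientation: [0.706, 0.708, 0.0, -0.0]
force: [0.1, -0.2, -0.3]
opening: 0.0856
grasp_force: 0.0
```

```bash
python3 - <<'E'
from h import *
s=read_state();print(s["eef_pos"].round(4),s["orientation"].round(3))
C,a=snap("top");
cv2.imwrite("pics/t2.png",cv2.resize(a[165:245,110:280,::-1],(680,320)))
g=a[180:230,255:320].astype(int);m=(cv2.cvtColor(a,cv2.COLOR_RGB2HSV));
print(C[0][0,0])
E
```

```text
[0.4858 0.1956 0.1587] [ 0.706  0.708  0.    -0.   ]
398.2864744147071
```

{"name": "servo_tool", "arguments": {"fingers": [0,0,0,0,0,0,0,0,60,120], "xyz": [[0,0,0.03],[0,0,0.06],[0,0,0.09],[0,0,0.11],[0,0,0.125],[0,0,0.135],[0,0,0.139],[0,0,0.139],[0,0,0.139],[0,0,0.139]], "roll": [0,0,0,0,0,0,0,0,0,0]}}

```text
t: 9.25
eef_pos: [0.4868, 0.1937, 0.0208]
orientation: [0.707, 0.707, 0.001, 0.001]
force: [0.7, -0.0, 0.0]
opening: 0.059
grasp_force: 0.0
```

{"name": "servo_tool", "arguments": {"fingers": [160,200,255,255,255,255,255,255,255,255], "xyz": [[0,0,0],[0,0,0],[0,0,0],[0,0,0],[0,0,0],[0,0,0],[0,0,0],[0,0,-0.03],[0,0,-0.07],[0,0,-0.11]], "roll": [0,0,0,0,0,0,0,0,0,0]}}

```text
t: 10.25
eef_pos: [0.485, 0.1934, 0.1301]
orientation: [0.707, 0.707, -0.001, -0.001]
force: [0.7, 1.2, -2.3]
opening: 0.0524
grasp_force: 42.7
```

{"name": "servo_tool", "arguments": {"fingers": [255,255,255,255,255,255,255,255,255,255], "xyz": [[-0.03,-0.005,0],[-0.07,-0.01,0],[-0.12,-0.02,0],[-0.17,-0.03,0],[-0.22,-0.04,0],[-0.27,-0.05,0],[-0.32,-0.06,0],[-0.37,-0.065,0],[-0.4,-0.065,0],[-0.413,-0.065,0]], "roll": [0,0,0,0,0,0,0,0,0,0]}}

```text
t: 11.25
eef_pos: [0.4201, -0.2224, 0.1299]
orientation: [0.709, 0.705, -0.0, 0.001]
force: [0.1, 0.5, -1.9]
opening: 0.0525
grasp_force: 42.7
```

{"name": "servo_tool", "arguments": {"fingers": [255,255,255,255,255,255,255,255,255,255], "xyz": [[0,0,0],[0,0,0],[0,0,0.03],[0,0,0.06],[0,0,0.08],[0,0,0.095],[0,0,0.105],[0,0,0.1085],[0,0,0.1085],[0,0,0.1085]], "roll": [0,0,0,0,0,0,0,0,0,0]}}

```text
t: 12.25
eef_pos: [0.4212, -0.2193, 0.0219]
orientation: [0.707, 0.707, 0.0, 0.001]
force: [0.3, -0.3, -0.9]
opening: 0.052
grasp_force: 43.0
```

{"name": "servo_tool", "arguments": {"fingers": [180,150,120,60,0,0,0,0,0,0], "xyz": [[0,0,0],[0,0,0],[0,0,0],[0,0,0],[0,0,0],[0,0,0],[0,0,-0.03],[0,0,-0.07],[0,0,-0.11],[0,0,-0.13]], "roll": [0,0,0,0,0,0,0,0,0,0]}}

```text
t: 13.25
eef_pos: [0.422, -0.2206, 0.1552]
orientation: [0.707, 0.707, 0.0, 0.003]
force: [0.0, -0.5, 0.1]
opening: 0.0855
grasp_force: 0.0
```

{"name": "servo_tool", "arguments": {"fingers": [50,100,135,135,135,135,135,135,135,135], "xyz": [[0.03,0.01,0],[0.07,0.02,0],[0.11,0.03,0],[0.15,0.04,0],[0.162,0.043,0],[0.162,0.043,0.04],[0.162,0.043,0.08],[0.162,0.043,0.12],[0.162,0.043,0.145],[0.162,0.043,0.154]], "roll": [0,0,0,0,0,0,0,0,0,0]}}

```text
t: 14.25
eef_pos: [0.462, -0.0571, -0.002]
orientation: [0.707, 0.707, -0.002, -0.005]
force: [-40.0, 13.7, 101.0]
opening: 0.0401
grasp_force: 50.4
```

{"name": "servo_tool", "arguments": {"fingers": [135,135,135,135,135,135,135,135,135,135], "xyz": [[0.003,0,0],[0.01,0,0],[0.018,0,0],[0.026,0,0],[0.034,0,0],[0.042,0,0],[0.05,0,0],[0.058,0,0],[0.066,0,0],[0.07,0,0]], "roll": [0,0,0,0,0,0,0,0,0,0]}}

```text
t: 15.25
eef_pos: [0.4651, 0.012, -0.0015]
orientation: [0.707, 0.708, -0.0, 0.002]
force: [-0.9, -7.3, 6.8]
opening: 0.0404
grasp_force: 4.2
```

```bash
python3 - <<'E'
from h import *
s=read_state();print(s["eef_pos"].round(4),s["force"].round(1))
C,a=snap("side");C2,b=snap("wrist")
cv2.imwrite("pics/s3.png",np.hstack([cv2.resize(a[170:330,130:330],(400,320))[:,:,::-1],cv2.resize(b[:,:,::-1],(400,320))]))
E
```

```text
[ 0.4651  0.012  -0.0015] [-0.9 -7.3  6.8]
```

View pics/s3.png

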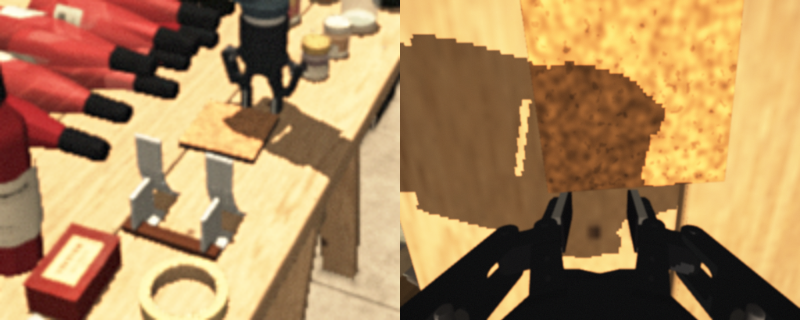

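Fingers touched the counter hard, so I'll raise the tip. The board is nearly square to the backstop; its trailing edge in the wrist frame runs (189,230)–(416,218).

```bash
python3 - <<'E'
from h import *
C=cam("wrist")
p=ray(C,[(189,230),(416,218)],.012);print(p.round(4),np.degrees(np.arctan2(*(p[1]-p[0])[[1,0]])))
T,a=snap("top")
cv2.imwrite("pics/t3.png",cv2.resize(a[165:245,150:280,::-1],(780,480),interpolation=cv2.INTER_CUBIC))
E
```

```text
[[0.4315 0.0263 0.012 ]
 [0.5476 0.033  0.012 ]] 3.3049311504646175
```

View pics/t3.png

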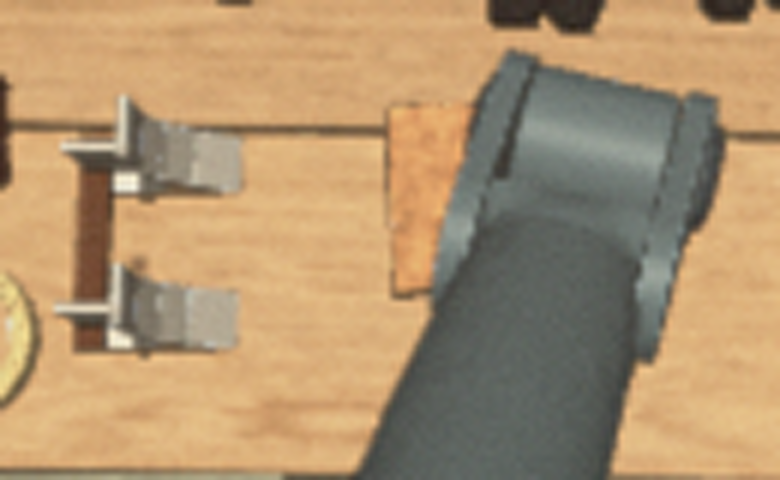

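The board is about 33 mm too far in +x for the backstop (trailing edge centre about (0.489,0.030), yaw about 3°). I'll press lightly on it from above and drag it over.

{"name": "servo_tool", "arguments": {"fingers": [135,135,135,135,135,135,135,135,135,135], "xyz": [[-0.004,0,-0.004],[-0.004,0,-0.03],[-0.004,0,-0.045],[0.03,0.01,-0.045],[0.06,0.02,-0.045],[0.078,0.023,-0.045],[0.078,0.023,-0.04],[0.078,0.023,-0.03],[0.078,0.023,-0.022],[0.078,0.023,-0.019]], "roll": [0,0,0,0,0,0,0,0,0,0]}}

```text
t: 16.4
eef_pos: [0.4854, 0.0899, 0.0146]
orientation: [0.708, 0.706, -0.001, -0.001]
force: [-0.4, -0.7, -0.2]
opening: 0.04
grasp_force: 0.0
```

{"name": "servo_tool", "arguments": {"fingers": [135,135,135,135,135,135,135,135,135,135], "xyz": [[0,0,0.001],[0,0,0.002],[0,0,0.003],[0,0,0.004],[0,0,0.005],[0,0,0.005],[0,0,0.005],[0,0,0.005],[0,0,0.005],[0,0,0.005]], "roll": [0,0,0,0,0,0,0,0,0,0]}}

```text
t: 17.4
eef_pos: [0.4869, 0.0906, 0.0113]
orientation: [0.707, 0.707, 0.0, 0.0]
force: [-0.6, -0.1, 0.2]
opening: 0.0401
grasp_force: 0.0
```

{"name": "servo_tool", "arguments": {"fingers": [135,135,135,135,135], "xyz": [[0,0,0.0005],[0,0,0.001],[0,0,0.0015],[0,0,0.002],[0,0,0.002]], "roll": [0,0,0,0,0]}}

```text
t: 17.9
eef_pos: [0.487, 0.0905, 0.0104]
orientation: [0.707, 0.707, -0.0, -0.0]
force: [-6.0, -0.7, 12.2]
opening: 0.0402
grasp_force: 6.2
```

{"name": "servo_tool", "arguments": {"fingers": [135,135,135,135,135,135,135,135,135,135], "xyz": [[0,-0.002,0.0005],[0,-0.005,0.0005],[0,-0.009,0.0005],[0,-0.013,0.0005],[0,-0.017,0.0005],[0,-0.021,0.0005],[0,-0.025,0.0005],[0,-0.029,0.0005],[0,-0.032,0.0005],[0,-0.033,0.0005]], "roll": [0,0,0.5,1,1.5,2,2.5,3,3,3]}}

```text
t: 18.9
eef_pos: [0.4567, 0.0904, 0.0106]
orientation: [0.726, 0.688, 0.002, 0.002]
force: [5.0, -0.4, 5.3]
opening: 0.04
grasp_force: 2.9
```

```bash
python3 - <<'E'
from h import *
T,a=snap("top")
cv2.imwrite("pics/t4.png",a[165:245,150:280,::-1])
# leading edge of board: dark/cork transition along rows
h=cv2.cvtColor(a,cv2.COLOR_RGB2HSV).astype(int)
for v in range(180,218,4):print(v,h[v,208:232,0].tolist(),h[v,208:232,1].tolist())
E
```

```text
180 [73, 70, 36, 40, 70, 71, 64, 70, 75, 60, 54, 48, 60, 65, 34, 42, 30, 30, 16, 26, 23, 23, 20, 17] [16, 21, 17, 10, 16, 20, 18, 16, 10, 13, 13, 13, 11, 16, 18, 13, 21, 13, 28, 34, 31, 32, 55, 54]
184 [70, 55, 36, 79, 66, 70, 73, 73, 71, 75, 74, 73, 69, 73, 73, 77, 79, 70, 77, 73, 77, 73, 77, 83] [21, 20, 16, 17, 21, 19, 19, 15, 17, 24, 23, 15, 15, 19, 15, 19, 17, 19, 15, 19, 19, 19, 15, 17]
188 [66, 15, 71, 71, 64, 72, 60, 60, 63, 63, 69, 70, 64, 67, 60, 60, 70, 72, 75, 72, 72, 72, 65, 68] [14, 28, 17, 14, 12, 18, 14, 12, 16, 17, 18, 16, 13, 23, 13, 16, 17, 18, 18, 19, 19, 19, 20, 21]
192 [34, 30, 69, 64, 71, 75, 72, 66, 73, 72, 70, 63, 68, 73, 60, 64, 71, 75, 69, 67, 69, 65, 60, 63] [27, 21, 14, 14, 20, 18, 18, 18, 21, 18, 21, 17, 19, 16, 9, 12, 19, 14, 17, 15, 17, 18, 12, 15]
196 [19, 30, 70, 72, 86, 70, 75, 80, 75, 66, 73, 73, 79, 68, 70, 81, 78, 75, 73, 64, 75, 72, 79, 70] [35, 22, 14, 21, 16, 19, 17, 19, 22, 11, 19, 15, 17, 17, 24, 21, 21, 21, 19, 15, 17, 21, 17, 19]
200 [69, 73, 75, 68, 77, 77, 54, 75, 69, 60, 65, 60, 60, 64, 60, 55, 60, 69, 60, 80, 60, 69, 70, 69] [18, 16, 1
[... 173 characters left out ...]
7, 75, 77, 70] [20, 18, 16, 18, 18, 17, 14, 16, 14, 19, 18, 18, 19, 21, 16, 14, 21, 20, 20, 14, 16, 22, 19, 19]
208 [50, 50, 68, 55, 66, 60, 84, 69, 77, 70, 60, 70, 51, 66, 60, 70, 60, 53, 60, 40, 60, 70, 64, 73] [9, 18, 12, 17, 14, 10, 14, 18, 18, 16, 13, 16, 18, 13, 13, 16, 18, 11, 11, 9, 16, 8, 18, 17]
212 [55, 45, 47, 70, 68, 60, 60, 64, 75, 70, 65, 64, 66, 68, 64, 53, 70, 66, 60, 55, 90, 51, 38, 72] [17, 17, 20, 16, 11, 14, 13, 18, 16, 15, 15, 20, 13, 11, 18, 20, 16, 14, 16, 16, 9, 20, 12, 16]
216 [60, 67, 69, 75, 72, 67, 68, 60, 63, 75, 65, 60, 60, 65, 64, 77, 65, 70, 60, 70, 65, 60, 60, 51] [11, 23, 19, 16, 13, 24, 20, 15, 23, 11, 16, 13, 18, 16, 18, 18, 16, 16, 19, 16, 16, 14, 6, 22]
```

{"name": "servo_tool", "arguments": {"fingers": [135,135,135,135,135,135], "xyz": [[0,0,-0.01],[-0.01,0,-0.05],[-0.03,0,-0.1],[-0.05,0,-0.14],[-0.05,0,-0.16],[-0.05,0,-0.16]], "roll": [0,0,0,-1,-3,-3]}}

```text
t: 19.55
eef_pos: [0.4528, 0.04, 0.1724]
orientation: [0.708, 0.706, 0.002, 0.003]
force: [-0.0, 0.9, -0.1]
opening: 0.0403
grasp_force: 0.0
```

```bash
python3 - <<'E'
from h import *
C,a=snap("wrist","w5.png")
print(C[2])
E
```

```text
[0.4529341  0.11666168 0.31457653]
```

View pics/w5.png

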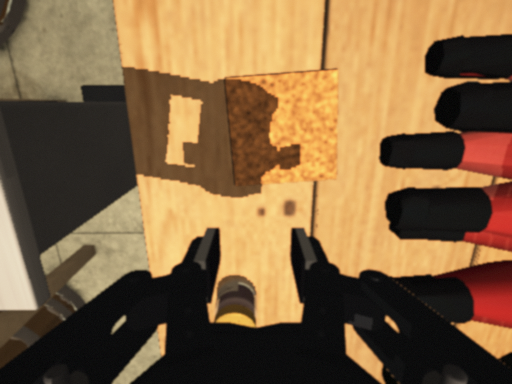

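The board corners are at (226,77), (336,69), (338,180), (233,185).

```bash
python3 - <<'E'
from h import *
C=cam("wrist")
b=ray(C,[(226,77),(336,69),(338,180),(233,186)],.012)[:,:2];print(b.round(4).tolist(),b.mean(0).round(4))
e=np.roll(b,-1,0)-b;print(np.degrees(np.arctan2(e[:,1],e[:,0])).round(1))
E
```

```text
[[0.4228, 0.1422], [0.5342, 0.1495], [0.5465, 0.0331], [0.4269, 0.0262]] [0.4826 0.0878]
[   3.7  -84.  -176.7   92. ]
```

{"name": "servo_tool", "arguments": {"fingers": [135,135,135,135,135,135,135,135,135,135], "xyz": [[0.02,0.015,0.03],[0.048,0.03,0.07],[0.048,0.03,0.11],[0.048,0.03,0.14],[0.048,0.03,0.152],[0.048,0.03,0.157],[0.048,0.03,0.159],[0.048,0.03,0.16],[0.048,0.03,0.161],[0.048,0.03,0.162]], "roll": [0,0,0,0,0,0,0,0,0,0]}}

```text
t: 20.6
eef_pos: [0.4775, 0.0893, 0.0101]
orientation: [0.707, 0.707, -0.005, -0.005]
force: [-35.8, 0.4, 59.6]
opening: 0.0406
grasp_force: 29.6
```

{"name": "servo_tool", "arguments": {"fingers": [135,135,135,135,135], "xyz": [[0,0,0.0005],[0,0,0.001],[0,0,0.0015],[0,0,0.002],[0,0,0.002]], "roll": [0,0,0,0,0]}}

```text
t: 21.1
eef_pos: [0.4776, 0.0892, 0.0101]
orientation: [0.707, 0.707, -0.005, -0.005]
force: [-41.5, -0.4, 71.1]
opening: 0.0401
grasp_force: 35.4
```

{"name": "servo_tool", "arguments": {"fingers": [135,135,135,135,135,135,135,135,135,135], "xyz": [[0,-0.004,-0.0015],[0,-0.008,-0.0015],[0,-0.012,-0.0015],[0,-0.016,-0.0015],[0,-0.02,-0.0015],[0,-0.024,-0.0015],[0,-0.028,-0.0015],[0,-0.032,-0.0015],[0,-0.036,-0.0015],[0,-0.036,-0.0015]], "roll": [0,0,0.5,1,1.5,2,2.5,3,3.5,4]}}

```text
t: 22.1
eef_pos: [0.4517, 0.088, 0.0107]
orientation: [0.732, 0.681, 0.005, 0.005]
force: [6.9, -2.3, 11.2]
opening: 0.0401
grasp_force: 5.6
```

{"name": "servo_tool", "arguments": {"fingers": [135,135,135,135,135,135], "xyz": [[0,0,-0.01],[-0.01,0,-0.05],[-0.03,0,-0.1],[-0.05,0,-0.14],[-0.05,0,-0.16],[-0.05,0,-0.16]], "roll": [0,0,0,-2,-4,-4]}}

```text
t: 22.7
eef_pos: [0.4436, 0.0381, 0.1703]
orientation: [0.708, 0.706, 0.002, 0.003]
force: [0.8, 1.0, -1.1]
opening: 0.0402
grasp_force: 0.0
```

```bash
python3 - <<'E'
from h import *
C,a=snap("wrist","w6.png")
h=cv2.cvtColor(a,cv2.COLOR_RGB2HSV)
o=cv2.imread("pics/w5.png")[:,:,::-1];ho=cv2.cvtColor(np.ascontiguousarray(o),cv2.COLOR_RGB2HSV)
# cork mask: saturation/hue, calibrated on the old picture
for nm,H in(("old",ho),("new",h)):
  m=((H[:,:,1]>140)&(H[:,:,0]<20)).astype(np.uint8)*255
  m=cv2.morphologyEx(m,cv2.MORPH_CLOSE,np.ones((9,9)));m=cv2.morphologyEx(m,cv2.MORPH_OPEN,np.ones((5,5)))
  m[:,390:]=0
  cs,_=cv2.findContours(m,cv2.RETR_EXTERNAL,cv2.CHAIN_APPROX_NONE)
  for c in sorted(cs,key=cv2.contourArea)[-3:]:print(nm,cv2.contourArea(c),cv2.boxPoints(cv2.minAreaRect(c)).round(0).tolist())
print(C[2],read_state()["orientation"].round(3))
E
```

```text
old 546.5 [[340.0, 246.0], [342.0, 205.0], [366.0, 206.0], [364.0, 247.0]]
old 1379.0 [[207.0, 287.0], [277.0, 287.0], [277.0, 327.0], [207.0, 327.0]]
old 29113.0 [[124.0, 0.0], [389.0, 0.0], [389.0, 236.0], [124.0, 236.0]]
new 1191.0 [[331.0, 274.0], [341.0, 200.0], [375.0, 204.0], [365.0, 279.0]]
new 1768.5 [[205.0, 322.0], [211.0, 275.0], [288.0, 284.0], [282.0, 332.0]]
new 29524.5 [[132.0, 0.0], [389.0, 0.0], [389.0, 250.0], [132.0, 250.0]]
[0.44352187 0.11482443 0.31248514] [0.708 0.706 0.001 0.001]
```

```bash
python3 - <<'E'
from h import *
o=cv2.imread("pics/w5.png",0);n=cv2.imread("pics/w6.png",0)
orb=cv2.SIFT_create(contrastThreshold=.01)
m=np.zeros_like(o);m[68:190,225:340]=255
k1,d1=orb.detectAndCompute(o,m);k2,d2=orb.detectAndCompute(n,None)
M=[x for x,y in cv2.BFMatcher().knnMatch(d1,d2,k=2) if x.distance<.75*y.distance]
A,i=cv2.estimateAffinePartial2D(np.float32([k1[x.queryIdx].pt for x in M]),np.float32([k2[x.trainIdx].pt for x in M]),ransacReprojThreshold=2)
q=np.float32([(226,77),(336,69),(338,180),(233,186)])@A[:,:2].T+A[:,2]
print(len(M),i.sum(),A.round(3).tolist(),q.round(1).tolist())
b=ray(cam("wrist"),q,.012)[:,:2];print(b.round(4).tolist(),b.mean(0).round(4))
e=np.roll(b,-1,0)-b;print(np.degrees(np.arctan2(e[:,1],e[:,0])).round(1))
E
```

```text
187 179 [[1.01, -0.005, 6.683], [0.005, 1.01, -4.497]] [[234.4, 74.5], [345.5, 67.0], [346.9, 179.1], [240.9, 184.5]]
[[0.4225, 0.1425], [0.5339, 0.1492], [0.5467, 0.0328], [0.427, 0.0267]] [0.4825 0.0878]
[   3.4  -83.7 -177.1   92.2]
```

{"name": "servo_tool", "arguments": {"fingers": [135,135,135,135,135,135,135,135,135,135], "xyz": [[-0.026,0.03,0],[-0.026,0.06,0],[-0.026,0.06,0.03],[-0.026,0.06,0.07],[-0.026,0.06,0.11],[-0.026,0.06,0.14],[-0.026,0.06,0.155],[-0.026,0.06,0.162],[-0.026,0.06,0.166],[-0.026,0.06,0.167]], "roll": [-3,-3,-3,-3,-3,-3,-3,-3,-3,-3]}}

```text
t: 23.75
eef_pos: [0.5014, 0.0129, -0.0009]
orientation: [0.689, 0.725, -0.0, -0.0]
force: [0.7, -0.2, 0.2]
opening: 0.0403
grasp_force: 0.0
```

{"name": "servo_tool", "arguments": {"fingers": [135,135,135,135,135,135,135,135,135,135], "xyz": [[0.003,0,-0.0025],[0.007,0,-0.0025],[0.0125,-0.0015,-0.0025],[0.0175,-0.003,-0.0025],[0.0225,-0.0045,-0.0025],[0.028,-0.006,-0.0025],[0.033,-0.007,-0.0025],[0.038,-0.0085,-0.0025],[0.0435,-0.01,-0.0025],[0.049,-0.011,-0.0025]], "roll": [0,0,0,0,0,0,0.3,0.6,0.8,1]}}

```text
t: 24.75
eef_pos: [0.4882, 0.0613, 0.002]
orientation: [0.695, 0.719, -0.0, 0.0]
force: [0.9, -4.6, 4.5]
opening: 0.0404
grasp_force: 2.6
```

```bash
python3 - <<'E'
from h import *
s=read_state();print(s["eef_pos"].round(4),s["force"].round(1))
C,a=snap("wrist","w7.png")
E
```

```text
[0.4882 0.0613 0.002 ] [ 0.9 -4.6  4.5]
```

View pics/w7.png

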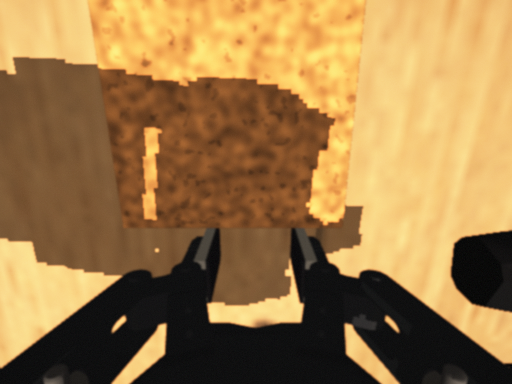

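The trailing edge runs from about (123,228) to (346,225) in the wrist view; the board moved along with the fingers.

```bash
python3 - <<'E'
from h import *
C=cam("wrist");p=ray(C,[(123,228),(346,225),(94,0),(366,0)],.012);print(p.round(4).tolist(),p[:2].mean(0).round(4))
e=p[1]-p[0];print(np.degrees(np.arctan2(e[1],e[0])))
for q in(p[2]-p[0],p[3]-p[1]):print(np.degrees(np.arctan2(q[1],q[0])))
E
```

```text
[[0.4181, 0.0732, 0.012], [0.5357, 0.0789, 0.012], [0.4175, 0.1773, 0.012], [0.5306, 0.181, 0.012]] [0.4769 0.0761 0.012 ]
2.8070546771694893
90.35561456085965
92.90458533383283
```

{"name": "servo_tool", "arguments": {"fingers": [135,135,135,135,135,135,135,135,135,135], "xyz": [[0.004,-0.0015,0],[0.008,-0.003,0],[0.012,-0.0047,0],[0.016,-0.0063,0],[0.02,-0.008,0],[0.024,-0.0095,0],[0.028,-0.011,0],[0.032,-0.013,0],[0.036,-0.0145,0],[0.04,-0.0165,0]], "roll": [0,0,0,0,0,0.3,0.6,0.8,1,1]}}

```text
t: 25.8
eef_pos: [0.4701, 0.1009, 0.0017]
orientation: [0.701, 0.713, -0.0, -0.0]
force: [1.6, -2.3, 0.3]
opening: 0.04
grasp_force: 1.3
```

```bash
python3 - <<'E'
from h import *
s=read_state();print(s["eef_pos"].round(4),s["force"].round(1))
C,n=snap("wrist","w8.png")
o=cv2.imread("pics/w7.png",0);n=cv2.imread("pics/w8.png",0)
S=cv2.SIFT_create(contrastThreshold=.01)
m=np.zeros_like(o);m[0:222,125:345]=255
k1,d1=S.detectAndCompute(o,m);k2,d2=S.detectAndCompute(n,None)
M=[x for x,y in cv2.BFMatcher().knnMatch(d1,d2,k=2) if x.distance<.75*y.distance]
A,i=cv2.estimateAffinePartial2D(np.float32([k1[x.queryIdx].pt for x in M]),np.float32([k2[x.trainIdx].pt for x in M]),ransacReprojThreshold=2)
q=np.float32([(123,228),(346,225)])@A[:,:2].T+A[:,2]
p=ray(C,q,.012);print(i.sum(),A.round(3).tolist(),p.round(4).tolist(),p.mean(0))
e=p[1]-p[0];print(np.degrees(np.arctan2(e[1],e[0])))
E
```

```text
[0.4701 0.1009 0.0017] [ 1.6 -2.3  0.3]
245 [[1.002, -0.002, 0.673], [0.002, 1.002, -0.843]] [[0.4009, 0.1133, 0.012], [0.5188, 0.1167, 0.012]] [0.45984291 0.11503641 0.012     ]
1.6511309703493444
```

{"name": "servo_tool", "arguments": {"fingers": [135,135,135,135,135,135,135,135,135,135], "xyz": [[-0.005,0,0],[-0.005,-0.011,0.001],[-0.001,-0.011,0.001],[0.006,-0.011,0.001],[0.013,-0.011,0.001],[0.02,-0.011,0.001],[0.027,-0.011,0.001],[0.034,-0.01,0.001],[0.041,-0.01,0.001],[0.048,-0.01,0.001]], "roll": [0,0,0,0,0,0,0,0,0,0]}}

```text
t: 26.85
eef_pos: [0.4592, 0.1488, 0.0005]
orientation: [0.701, 0.713, -0.0, -0.0]
force: [-0.5, -3.5, -2.8]
opening: 0.0405
grasp_force: 2.1
```

{"name": "servo_tool", "arguments": {"fingers": [135,135,135,135,135,135], "xyz": [[0.007,0,0],[0.014,0,0],[0.021,0,0],[0.028,0,0],[0.035,0.001,0],[0.042,0.001,0]], "roll": [0,0,0,0,0,0]}}

```text
t: 27.45
eef_pos: [0.4595, 0.1908, 0.0004]
orientation: [0.701, 0.713, -0.0, -0.0]
force: [0.1, -3.5, -3.4]
opening: 0.0403
grasp_force: 1.9
```

```bash
python3 - <<'E'
from h import *
s=read_state();print(s["eef_pos"].round(4),s["force"].round(1))
C,a=snap("side");C2,b=snap("wrist")
cv2.imwrite("pics/s9.png",np.hstack([cv2.resize(a[200:320,160:310],(400,320),interpolation=cv2.INTER_CUBIC)[:,:,::-1],cv2.resize(b[:,:,::-1],(400,320))]))
E
```

```text
[4.595e-01 1.908e-01 4.000e-04] [ 0.1 -3.5 -3.4]
```

View pics/s9.png

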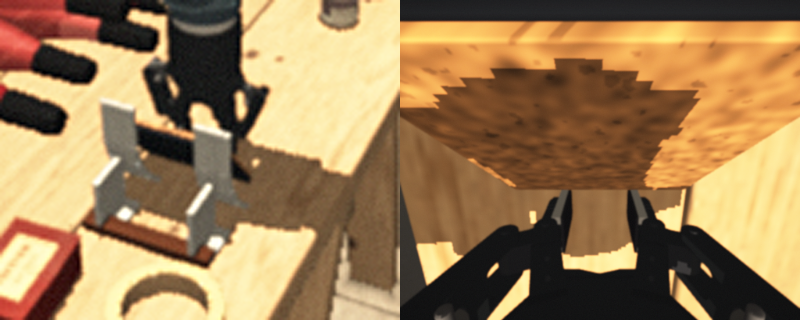

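The board is climbing squarely: slate shows behind the strips on the left, and on the right its top edge is near row 25 with the trailing edge at row 187.

{"name": "servo_tool", "arguments": {"fingers": [135,135,135,135,135], "xyz": [[0.004,0,0],[0.008,0,0],[0.012,0,0],[0.016,0,0],[0.018,0,0]], "roll": [0,0,0,0,0]}}

```text
t: 28.05
eef_pos: [0.4596, 0.2088, 0.0008]
orientation: [0.701, 0.713, 0.0, -0.0]
force: [-0.5, -2.5, -1.8]
opening: 0.0403
grasp_force: 1.3
```

{"name": "servo_tool", "arguments": {"fingers": [135,135,135,135,135], "xyz": [[0.002,0,0],[0.004,0,0],[0.005,0,0],[0.005,0,0],[0.005,0,0]], "roll": [0,0,0,0,0]}}

```text
t: 28.55
eef_pos: [0.4597, 0.2135, 0.001]
orientation: [0.701, 0.713, 0.0, 0.0]
force: [0.5, -1.8, -0.9]
opening: 0.04
grasp_force: 0.7
```

```bash
python3 - <<'E'
from h import *
C,b=snap("wrist","w10.png");s=read_state();print(s["eef_pos"].round(4),s["force"].round(1))
# rows profile down the middle
for u in(255,150,350):print(u,[tuple(int(x) for x in b[v,u]) for v in range(0,260,12)])
E
```

```text
[0.4597 0.2135 0.001 ] [-0.3 -2.3 -0.4]
255 [(137, 65, 33), (128, 61, 31), (132, 63, 30), (77, 49, 27), (253, 230, 148), (253, 230, 148), (253, 226, 136), (137, 98, 61), (134, 93, 56), (140, 101, 61), (138, 98, 60), (141, 102, 64), (17, 18, 19), (14, 16, 16), (17, 19, 18), (14, 16, 19), (15, 15, 17), (101, 61, 32), (104, 64, 33), (106, 65, 34), (141, 101, 62), (142, 102, 62)]
150 [(131, 64, 31), (125, 60, 27), (130, 61, 30), (149, 135, 117), (253, 250, 240), (253, 251, 241), (254, 252, 243), (128, 118, 103), (128, 117, 102), (131, 120, 104), (140, 101, 62), (76, 68, 60), (14, 14, 17), (18, 18, 20), (17, 19, 21), (15, 15, 18), (15, 16, 16), (96, 58, 31), (126, 76, 39), (135, 83, 44), (137, 99, 61), (139, 100, 64)]
350 [(52, 25, 14), (50, 30, 20), (57, 43, 34), (74, 67, 59), (74, 69, 61), (77, 70, 62), (73, 68, 60), (74, 69, 61), (76, 70, 63), (77, 71, 63), (79, 72, 63), (77, 70, 63), (15, 16, 17), (15, 16, 18), (16, 17, 18), (16, 14, 16), (15, 14, 16), (157, 95, 49), (166, 102, 51), (159, 97, 50), (141, 102, 62), (254, 237, 159)]
```

```bash
python3 - <<'E'
from h import *
C,b=snap("wrist");s=read_state()
for u in(255,150,230,300):
  g=b[:,u].mean(1).astype(int);print(u,[(v,g[v],g[v+2]) for v in range(0,380) if abs(g[v]-g[v+2])>25])
for th in(55,60,64,67,70,75):
  t=np.radians(th);f=s["eef_pos"][1]+.011
  y0=f+.012*np.sin(t);c,d=np.cos(t),np.sin(t)
  P=[[.46,y0,0],[.46,y0+.12*c,.12*d],[.46,y0+.12*c-.012*d,.12*d+.012*c],[.46,y0-.012*d,.012*c]]
  print(th,round(y0,4),np.round(P[1][1:],4),proj(C,P)[:,1].round(0))
E
```

```text
255 [(34, np.int64(22), np.int64(50)), (35, np.int64(25), np.int64(119)), (36, np.int64(50), np.int64(181)), (37, np.int64(119), np.int64(205)), (38, np.int64(181), np.int64(210)), (80, np.int64(205), np.int64(141)), (81, np.int64(189), np.int64(99)), (82, np.int64(141), np.int64(96)), (139, np.int64(98), np.int64(50)), (140, np.int64(81), np.int64(24)), (141, np.int64(50), np.int64(14)), (195, np.int64(20), np.int64(54)), (231, np.int64(65), np.int64(92)), (301, np.int64(103), np.int64(166)), (302, np.int64(118), np.int64(203)), (303, np.int64(166), np.int64(212)), (325, np.int64(213), np.int64(147)), (326, np.int64(200), np.int64(66)), (327, np.int64(147), np.int64(24)), (328, np.int64(66), np.int64(15))]
150 [(33, np.int64(39), np.int64(83)), (34, np.int64(49), np.int64(143)), (35, np.int64(83), np.int64(211)), (36, np.int64(143), np.int64(243)), (37, np.int64(211), np.int64(247)), (78, np.int64(249), np.int64(183)), (79, np.int64(241), np.int64(122)), (80, np.int64(183), np.int64(115)), (140, np.int64(62), np.int64(19)), (141, np.int64(43), np.int64(16)), (195, np.int64(19), np.i
[... 1748 characters left out ...]
 np.int64(68)), (196, np.int64(43), np.int64(77)), (299, np.int64(40), np.int64(71)), (300, np.int64(52), np.int64(109)), (301, np.int64(71), np.int64(163)), (302, np.int64(109), np.int64(198)), (303, np.int64(163), np.int64(208)), (319, np.int64(183), np.int64(155)), (320, np.int64(178), np.int64(103)), (321, np.int64(155), np.int64(48)), (322, np.int64(103), np.int64(20)), (323, np.int64(48), np.int64(16))]
55 0.2343 [0.3031 0.0983] [207.   6.  76. 229.]
60 0.2349 [0.2949 0.1039] [206.  64. 150. 228.]
64 0.2353 [0.2879 0.1079] [206. 121. 217. 227.]
67 0.2355 [0.2824 0.1105] [205. 168. 268. 227.]
70 0.2358 [0.2768 0.1128] [205. 218. 319. 226.]
75 0.2361 [0.2671 0.1159] [204. 303. 399. 226.]
```

Row 140 for the upper slate edge means the board leans at about 65°, slate against the strips. I'll withdraw slowly, lift clear and check that it stays.

{"name": "servo_tool", "arguments": {"fingers": [135,135,135,135,135,160,200,255,255,255], "xyz": [[-0.003,0,0],[-0.008,0,0],[-0.018,0,0],[-0.033,0,-0.002],[-0.05,0,-0.01],[-0.06,0,-0.04],[-0.06,0,-0.08],[-0.06,0,-0.12],[-0.06,0,-0.16],[-0.06,0,-0.19]], "roll": [0,0,0,0,0,0,0,0,0,0]}}

```text
t: 29.65
eef_pos: [0.4611, 0.1528, 0.1937]
orientation: [0.702, 0.713, 0.001, 0.001]
force: [0.4, 0.3, 0.4]
opening: 0.0002
grasp_force: 0.0
```

```bash
python3 - <<'E'
from h import *
C,b=snap("wrist","w11.png");s=read_state();print(s["eef_pos"].round(4),s["force"].round(1))
for u in(255,230,300):
  g=b[:,u].mean(1).astype(int);print(u,[(v,int(g[v]),int(g[v+2])) for v in range(0,380) if abs(g[v]-g[v+2])>25])
for th in(30,55,60,65,67,70):
  t=np.radians(th);y0=.2353;c,d=np.cos(t),np.sin(t)
  P=[[.46,y0,0],[.46,y0+.12*c,.12*d],[.46,y0+.12*c-.012*d,.12*d+.012*c],[.46,y0-.012*d,.012*c]]
  print(th,proj(C,P)[:,1].round(0))
cv2.imwrite("pics/s11.png",cv2.resize(snapshot("side")[200:320,160:310],(600,480),interpolation=cv2.INTER_CUBIC)[:,:,::-1])
E
```

```text
[0.4639 0.1532 0.1986] [2.8 1.5 3.7]
255 [(11, 52, 25), (13, 25, 121), (14, 52, 175), (15, 121, 188), (21, 188, 140), (22, 178, 76), (23, 140, 32), (24, 76, 24), (31, 37, 82), (32, 50, 116), (33, 82, 131), (38, 136, 103), (80, 104, 74), (81, 94, 52), (82, 74, 44), (185, 86, 154), (186, 107, 188), (187, 154, 197), (224, 191, 120), (225, 173, 52), (226, 120, 15), (227, 52, 10), (298, 19, 104), (299, 43, 166), (300, 104, 190), (301, 166, 194), (325, 203, 130), (326, 184, 57), (327, 130, 17), (328, 57, 12)]
230 [(11, 55, 26), (13, 26, 77), (14, 30, 141), (15, 77, 182), (16, 141, 190), (22, 187, 99), (23, 167, 35), (24, 99, 23), (30, 32, 58), (31, 37, 107), (32, 58, 146), (33, 107, 157), (37, 154, 126), (38, 148, 107), (39, 126, 96), (78, 85, 56), (105, 46, 77), (106, 57, 84), (189, 85, 149), (190, 102, 186), (191, 149, 197), (236, 197, 161), (237, 186, 122), (238, 161, 95), (239, 122, 80), (240, 95, 67)]
300 [(5, 108, 144), (6, 118, 183), (7, 144, 215), (8, 183, 231), (12, 242, 212), (13, 232, 184), (14, 212, 151), (15, 184, 109), (16, 151, 78), (17, 109, 66), (22, 59, 30), (30, 34, 69), (31, 41, 123), (32, 69, 165), (33, 123, 177), (37, 177, 143), (38, 168, 112), (39, 143, 93), (40, 112, 85), (62, 92, 118), (104, 108, 154), (105, 118, 189), (106, 154, 201), (272, 113, 57), (273, 96, 23), (274, 57, 13)]
30 [ 98. -34. -31. 103.]
55 [ 98.  -2.  10. 107.]
60 [ 98.   9.  23. 107.]
65 [ 98.  22.  37. 107.]
67 [ 98.  27.  43. 108.]
70 [ 98.  35.  51. 108.]
```

Leaning confirmed (slate edge row about 22, cork edge about 37, foot about 105, all matching 65°). Next I'll reach in behind it.

{"name": "servo_tool", "arguments": {"fingers": [255,255,255,255,255,255,255,255,255,255], "xyz": [[0.04,0,0],[0.08,0,0],[0.12,0,0],[0.15,0,0],[0.155,0,0],[0.155,0,0.03],[0.155,0,0.06],[0.155,0,0.08],[0.155,0,0.085],[0.155,0,0.085]], "roll": [0,0,0,0,0,0,0,0,0,0]}}

```text
t: 30.75
eef_pos: [0.4574, 0.3073, 0.1047]
orientation: [0.702, 0.713, -0.001, -0.0]
force: [-0.5, -0.5, 0.1]
opening: 0.0
grasp_force: 0.0
```

{"name": "servo_tool", "arguments": {"fingers": [255,255,255,255,255,255,255,255,255,255], "xyz": [[0,0,0.007],[0,0,0.013],[-0.004,0,0.013],[-0.009,0,0.013],[-0.014,0,0.013],[-0.02,0,0.013],[-0.026,0,0.013],[-0.032,0,0.013],[-0.038,0,0.013],[-0.044,0,0.013]], "roll": [0,0,0,0,0,0,0,0,0,0]}}

```text
t: 31.75
eef_pos: [0.4586, 0.2637, 0.0927]
orientation: [0.701, 0.713, -0.0, -0.0]
force: [0.0, -1.8, 0.6]
opening: 0.0002
grasp_force: 0.0
```

{"name": "servo_tool", "arguments": {"fingers": [255,255,255,255,255,255,255,255,255,255], "xyz": [[-0.006,0,0],[-0.012,0,0],[-0.018,0,0],[-0.024,0,0],[-0.03,0,0],[-0.036,0,0],[-0.042,0,0],[-0.048,0,0],[-0.054,0,0],[-0.054,0,0]], "roll": [0,0,0,0,0,0,0,0,0,0]}}

```text
t: 32.75
eef_pos: [0.4596, 0.2097, 0.0928]
orientation: [0.702, 0.713, -0.0, 0.0]
force: [-0.1, 0.1, 0.3]
opening: -0.0003
grasp_force: 0.0
```

```bash
python3 - <<'E'
from h import *
a=snapshot("side");b=snapshot("top");c=snapshot("wrist")
print(read_state()["eef_pos"].round(4))
cv2.imwrite("pics/v12.png",np.hstack([cv2.resize(a[180:300,160:310],(400,320),interpolation=cv2.INTER_CUBIC),cv2.resize(c,(400,320))])[:,:,::-1])
E
```

```text
[0.4596 0.2104 0.0928]
```

{"name": "servo_tool", "arguments": {"fingers": [255,200,100,0,0,0], "xyz": [[0,0,-0.04],[0,0,-0.08],[0,0,-0.12],[0,0,-0.16],[0,0,-0.18],[0,0,-0.18]], "roll": [0,0,0,0,0,0]}}

```text
t: 33.5
eef_pos: [0.4614, 0.211, 0.277]
orientation: [0.701, 0.713, 0.003, 0.002]
force: [0.7, 0.0, 0.8]
opening: 0.0719
grasp_force: 0.0
```

```bash
python3 - <<'E'
from h import *
C,a=snap("wrist","w13.png");s=read_state();print(s["eef_pos"],s["orientation"])
np.savez("c13.npz",K=C[0],R=C[1],o=C[2])
m=(a.max(2)<75).astype(np.uint8);m=cv2.morphologyEx(m,cv2.MORPH_OPEN,np.ones((5,5)))
cs,_=cv2.findContours(m,cv2.RETR_EXTERNAL,cv2.CHAIN_APPROX_NONE)
for c in cs:
  if cv2.contourArea(c)>1500:
    r=cv2.minAreaRect(c);print(cv2.contourArea(c),np.round(r[0]),np.round(r[1]),r[2],ray(C,r[0],.012).round(4))
E
```

```text
[0.46018762 0.21073677 0.27420951] [0.70112726 0.7130343  0.00136708 0.00088264]
2398.0 [252. 199.] [46. 73.] 90.0 [[0.4608 0.1434 0.012 ]]
51776.5 [256. 256.] [254. 511.] 90.0 [[0.4673 0.0417 0.012 ]]
2124.0 [14. 46.] [92. 29.] 90.0 [[0.1403 0.3552 0.012 ]]
```

View pics/w13.png

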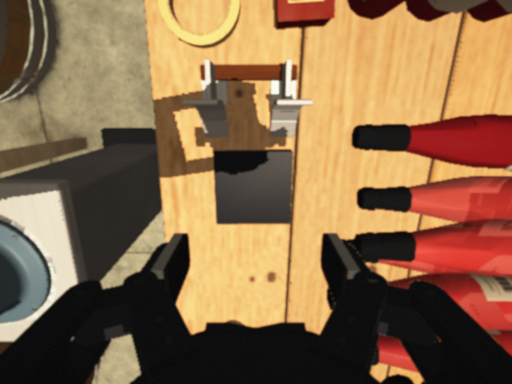

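The board lies flat, slate side up, with corners (216,151), (292,150), (292,223), (217,224); nothing else has moved.

```bash
python3 - <<'E'
from h import *
z=np.load("c13.npz");C=(z["K"],z["R"],z["o"])
b=ray(C,[(216,151),(292,150),(292,223),(217,224)],.012)[:,:2];print(b.round(4).tolist(),b.mean(0).round(4))
T,a=snap("top")
h=cv2.cvtColor(a,cv2.COLOR_RGB2HSV)
print(proj(T,[[.43,-.135,.066],[.42,-.22,.066]]).round(1))
m=((h[:,:,0]>19)&(h[:,:,0]<27)&(h[:,:,1]>95)).astype(np.uint8);m[:,:270]=0;m[:180]=0;m[240:]=0;m[:,330:]=0
n,l,st,ce=cv2.connectedComponentsWithStats(m)
for i in range(1,n):
  if st[i,4]>20:print(st[i],ce[i],ray(T,ce[i],.066).round(4))
E
```

```text
[[0.4053, 0.2186], [0.5187, 0.2218], [0.5254, 0.1031], [0.4039, 0.0997]] [0.4633 0.1608]
[[290.7 210.3]
 [314.5 213.4]]
[284 205  13  11 102] [289.97058824 210.49019608] [[ 0.4293 -0.1323  0.066 ]]
```

{"name": "servo_tool", "arguments": {"fingers": [0,0,0,0,0,0,0,0,0,0], "xyz": [[-0.045,-0.005,0.01],[-0.09,-0.01,0.03],[-0.135,-0.014,0.05],[-0.18,-0.018,0.07],[-0.225,-0.022,0.09],[-0.27,-0.026,0.11],[-0.31,-0.032,0.12],[-0.344,-0.036,0.12],[-0.344,-0.036,0.12],[-0.344,-0.036,0.12]], "roll": [0,0,0,0,0,0,1,1,1,1]}}

```text
t: 34.6
eef_pos: [0.428, -0.1339, 0.151]
orientation: [0.708, 0.706, -0.0, -0.002]
force: [0.2, 0.9, 0.1]
opening: 0.0857
grasp_force: 0.0
```

{"name": "servo_tool", "arguments": {"fingers": [0,0,0,0,0,0,0,0,60,120], "xyz": [[0,0.001,0.03],[0,0.001,0.06],[0,0.001,0.085],[0,0.001,0.105],[0,0.001,0.118],[0,0.001,0.126],[0,0.001,0.13],[0,0.001,0.13],[0,0.001,0.13],[0,0.001,0.13]], "roll": [0,0,0,0,0,0,0,0,0,0]}}

```text
t: 35.6
eef_pos: [0.4308, -0.1346, 0.0236]
orientation: [0.707, 0.707, 0.0, 0.001]
force: [0.0, -0.4, -0.4]
opening: 0.0593
grasp_force: 0.0
```

{"name": "servo_tool", "arguments": {"fingers": [160,200,255,255,255,255,255,255,255,255], "xyz": [[0,0,0],[0,0,0],[0,0,0],[0,0,0],[0,0,0],[0,0,0],[0,0,0],[0,0,-0.03],[0,0,-0.07],[0,0,-0.09]], "roll": [0,0,0,0,0,0,0,0,0,0]}}

```text
t: 36.6
eef_pos: [0.4313, -0.1349, 0.1156]
orientation: [0.708, 0.707, 0.001, 0.002]
force: [1.2, -0.4, -1.8]
opening: 0.052
grasp_force: 42.7
```

{"name": "servo_tool", "arguments": {"fingers": [255,255,255,255,255,255,255,255,255,255], "xyz": [[0.02,0.003,0],[0.05,0.006,0],[0.085,0.01,0],[0.12,0.014,0],[0.16,0.018,0],[0.2,0.022,0],[0.24,0.028,0],[0.275,0.032,0],[0.29,0.032,0],[0.295,0.032,0]], "roll": [0,0,0,0,0,0,0,0,0,0]}}

```text
t: 37.6
eef_pos: [0.462, 0.1622, 0.1124]
orientation: [0.707, 0.708, -0.0, -0.0]
force: [-0.2, 0.3, -2.3]
opening: 0.0523
grasp_force: 42.7
```

{"name": "servo_tool", "arguments": {"fingers": [255,255,255,255,255,255,255,255], "xyz": [[0,0,0.01],[0,0,0.03],[0,0,0.05],[0,0,0.065],[0,0,0.072],[0,0,0.075],[0,0,0.076],[0,0,0.076]], "roll": [0,0,0,0,0,0,0,0]}}

```text
t: 38.4
eef_pos: [0.4631, 0.1606, 0.0373]
orientation: [0.708, 0.707, 0.0, 0.0]
force: [0.0, -0.4, -1.5]
opening: 0.052
grasp_force: 42.7
```

Still held (−1.5 N). Lower about 1.5 mm, release and rise.

{"name": "servo_tool", "arguments": {"fingers": [255,255,255,255,255], "xyz": [[0,0,0.0005],[0,0,0.001],[0,0,0.0015],[0,0,0.002],[0,0,0.002]], "roll": [0,0,0,0,0]}}

```text
t: 38.9
eef_pos: [0.4628, 0.1609, 0.0357]
orientation: [0.707, 0.707, 0.0, 0.0]
force: [-2.7, 0.0, 6.6]
opening: 0.0524
grasp_force: 43.6
```

{"name": "servo_tool", "arguments": {"fingers": [180,150,120,60,0,0,0,0,0,0], "xyz": [[0,0,0],[0,0,0],[0,0,0],[0,0,0],[0,0,0],[0,0,0],[0,0,-0.03],[0,0,-0.07],[0,0,-0.12],[0,0,-0.17]], "roll": [0,0,0,0,0,0,0,0,0,0]}}

```text
t: 39.9
eef_pos: [0.4619, 0.1607, 0.2062]
orientation: [0.707, 0.707, -0.0, -0.0]
force: [0.6, 0.2, -0.5]
opening: 0.0853
grasp_force: 0.0
```

{"name": "servo_tool", "arguments": {"fingers": [0,0,0,0,0,0], "xyz": [[0.03,0,-0.03],[0.06,0,-0.06],[0.06,0,-0.08],[0.06,0,-0.08],[0.06,0,-0.08],[0.06,0,-0.08]], "roll": [0,0,0,0,0,0]}}

```text
t: 40.5
eef_pos: [0.4618, 0.2201, 0.2827]
orientation: [0.708, 0.706, -0.001, -0.001]
force: [0.1, -0.5, -0.8]
opening: 0.0854
grasp_force: 0.0
```

```bash
python3 - <<'E'
from h import *
C,a=snap("wrist","w14.png");s=read_state();print(s["eef_pos"].round(4),s["force"].round(1))
h=cv2.cvtColor(a,cv2.COLOR_RGB2HSV)
m=((h[:,:,0]>19)&(h[:,:,0]<29)&(h[:,:,1]>120)&(h[:,:,2]>150)).astype(np.uint8)
n,l,st,ce=cv2.connectedComponentsWithStats(m)
for i in range(1,n):
  if st[i,4]>100:print(st[i],ce[i].round(1),ray(C,ce[i],.078).round(4))
print(proj(C,[[.4633,.1608,.078]]),proj(C,[[.4053,.2186,.012],[.5187,.2218,.012],[.5254,.1031,.012],[.4039,.0997,.012]]).round(0).tolist())
E
```

```text
[0.4618 0.2201 0.2827] [-0.5 -0.3  0.6]
[159   0  81  55 780] [192.6  26.5] [[0.3918 0.3785 0.078 ]]
[241 189  32  31 750] [256.4 204. ] [[0.4631 0.1662 0.078 ]]
[[256.50070218 207.73077531]] [[218.0, 157.0], [293.0, 154.0], [294.0, 226.0], [221.0, 228.0]]
```

The gold lid shows as a 32×31 px disc at (256,204), about 5 mm from the board's centre, so it stands upright and centred. Handing in.

```bash
python3 -c "
from station import *
print(close_job())"
```

```text
the job is handed in; nothing more can be done
None
```

The job is handed in: the board lies flat slate side up with the gold-lidded jar upright about 5 mm from its centre, and the white-lidded jar was left standing on the counter (I did not check it again just before handing in); the hand-in returned no verdict.

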